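# Stack one empty stack-nest tote on the loaded one, nest the other in it

## Task

Clear the bench by making one column of the three stack-nest totes where the dark grey tote with the sample tubes stands: set one empty tote on the grey one the stacking way round (orange clips at opposite ends), so that it rides above the tubes, then put the other empty tote into that one the nesting way round (orange clips at the same end). Press each one down firmly onto its stops as you seat it, with 15 to 20 N (less may leave it hung in the snug fit, over 25 N cracks the plastic), then let go; nothing may press on the tubes, the grey tote stays where it is, and the flasks, bottles, tip box and tape are left alone.

Things in the scene. Friction and masses are not known exactly. Their poses are not given: they have to be found in the camera images.
- tote_loaded: Dark grey tote holding three tubes, loose on the bench, 0.30 kg. All three totes are one mould: drafted plastic tub 168 mm long (x), 67 wide (y), 62 high. Origin: centre of the underside (feet), z up, +x to the end with the orange clip on its rim. Rim band upright, 10 mm tall, 67 mm across the long sides: grip there at mid-length, tips at most 20 mm below the rim top. Walls 2.5 mm.
- tote_blue: Empty blue tote of the same mould, about 0.18 kg. Floor 8 mm above the feet. Two feet under the clip end, 16 mm either side of the middle, one under the other end; each about 7.5 mm square (the single one 15 wide), 8 mm tall. Inside, 52 mm up, three ledges (one mid clip end, two in the far corners) with saddles: a tote turned half round stacks on them, origin 52 mm above, centred.
- tote_white: Empty white tote of the same mould, about 0.18 kg. Set in the same way round as the tote below, feet pass beside the ledges and it nests: origin 24 mm above, centred. Walls and saddles lead in from about 2.5 mm off. The last 2 to 3 mm are snug at both ends: its weight alone leaves it proud or hung on one end; a push of 3 to 10 N moves it home onto hard stops.
- tote_loaded_clip (a point): Top of the grey tote's rim at the end with the orange clip (44 mm long bar): 82 mm from its centre along +x, 62 mm up.
- tote_blue_clip (a point): Top of the blue tote's rim at its orange clip: 82 mm from its centre along +x, 62 mm up. Totes slide easily on one another (friction about 0.3), less so on the bench (0.6).
- tote_white_clip (a point): Top of the white tote's rim at its orange clip: 82 mm from its centre along +x, 62 mm up.
- tube_0: Capped sample tube, 19 mm thick, 120 mm long, lying in the grey tote on its floor. Origin: middle of its underside.
- tube_1: Capped sample tube, 19 mm thick, 120 mm long, lying in the grey tote on its floor. Origin: middle of its underside.
- tube_2: Capped sample tube, 19 mm thick, 120 mm long, lying in the grey tote on top of the other two. Origin: middle of its underside.
- flask_4: Conical 100 ml glass flask with a pale plug, 63 mm wide, 138 mm tall, standing at the right rear. Origin: centre of its underside. Leave alone.
- bottle_100_0: Small clear bottle with a blue screw cap, 57 mm wide, 104 mm tall, standing at the back. Origin: centre of its underside. Leave alone.
- tip_box: Red pipette-tip box with a clear lid, 86 x 121 x 67 mm, standing at the back right. Origin: centre of its underside. Leave alone.
- tape: Roll of tan tape lying flat, 104 mm across, 25 mm high, on the right. Origin: centre of its underside. Leave alone.

How it is judged:
By the outcome, as a careful person would: the job done as asked, in the order asked, and still so for the second after the job is handed in, with the robot touching nothing.
It also fails if it takes over 64 s, if anything falls off the work surface, if the arm or the gripper's body presses on something with over 40 N, if the wrist force passes 120 N, or if a joint passes its speed limit or range.

## Robot

A 7-joint arm with a two-finger parallel gripper is mounted at the origin on a cart in front of the work surface, level with it; the furniture and walls round the work are solid. World frame = base frame: x ahead of the robot, y to its left, z up, the work surface at z = 0. Lengths are in mm, angles in rad, forces in N, time in s.
With the tool pointing down it reaches from about 400 to 850 mm from the base axis. Payload 4.4 kg.
Tool frame: the origin (TCP) lies at the very end of the fingers, on their centre line; the grasp point (between the pads) lies bot.tcp_to_grasp behind it (bot.tcp_to_grasp is the distance from the TCP to the grasp point, in mm); z points along the fingers, y is the line along which they close (so a half turn about z gives the same grasp; the last joint's range is limited). The gripper opens to 94 mm and grips with 3 to 60 N. Pads are 16 mm wide; open, the fingers measure 119 mm over their backs; the gripper's body (75 mm by 177 mm) begins 78 mm behind the grasp point.
Start: joints at [-0.066, 0.628, 0.038, 1.517, -0.027, 0.996, -0.02], TCP at [650.014, 0.028, 205.478] pointing down, gripper open.
Joint ranges: [-3.06, 3.06], [-0.37, 2.12], [-1.25, 1.32], [0.18, 2.47], [-1.1, 4.24], [0.23, 1.98], [-2.94, 2.94]. Speed limits (rad/s): [2.57, 2.57, 3.14, 3.14, 3.14, 3.14, 3.14].

## Interface

Orientations are given as a 3x3 rotation matrix whose columns are the frame's x, y, z axes.
In Python, from plant import bot gives the robot as it stands.
- The arm moves only by the tool servo_tool, never from a script. Its argument "steps" is a list of rows, each a list of 5 numbers: the shift along the tool's x, y, z in m, then the turn about the tool's z in degrees, then the opening in per cent of the stroke, from 0 (shut) to 100 (fully open). In form: [[x, y, z, twist, gripper], ...]. A call has 1 to 10 rows; each row is the pose to reach, as a shift and turn from the pose commanded when the call began, along the tool's axes at that moment; what a row does not reach only later rows make up. A row lasts 1/12 s, in which the tool goes at most 41.7 mm and 7.16 degrees, less where a joint would pass 70% of its speed; a pose out of reach is approached as far as the arm can. A call with a gripper value outside its range is refused whole. The fingers move at their own pace and stop on an object; the grip force is fixed at half the most. Time passes only in rows, so rows that repeat a pose let the fingers close. It gives the time, the measured TCP pose, the force, the opening and the grip force at its end, in the units of the state.
- bot.state(): the state, without advancing time (a new reading comes with each control period).
- bot.grab_frame(name): name is "side" or "top"; returns (picture, depth): 384x512x3 uint8, red, green, blue; 384x512 float32, mm along the optical axis (not along the pixel's ray), 0 where there is no reading.
- bot.camera_params(name): a dict with "fov_y" (degrees; the focal length in pixels is half the picture's height over the tangent of half this angle, whatever the lens; pixels are square), "cx", "cy" (the principal point, pixels), "k1" (the pictures are not rectified: a ray, as slopes to the right and down, at radius r is drawn at 1 + k1 r^2 times it, then the intrinsics apply), "cam_to_world" (4x4, takes a point from camera to world coordinates). Camera axes: x right, y down, z forward; pixel columns grow to the right and rows downward; lengths in mm; the calibration is good to about 2 mm. A picture is of the moment at which its call begins. camera_params takes no time and is no camera call.
- bot.sign_off(): hands the job in; it is judged then, once.
The state is a dict: "t": time; "joint_positions": joint angles; "qd": joint speeds; "joint_efforts": joint torques, N m; "eef_pos": TCP position; "ee_rot": TCP orientation; "contact_force": force on the tool from outside, world axes, zero at the start; "torque": the same for the moment, N m; "opening": opening from 0.0 (shut) to 1.0 (fully open); "gripper_force": force on a finger pad.
Only numpy, scipy, OpenCV 4.12 (cv2) and the standard library are available. Lean on these libraries where they do the work, as an engineer would, in place of code of your own. Each camera call takes 0.05 s, during which the arm holds its last target. There are 200 camera calls.

## Working session

There is one attempt and no reset: what is moved stays moved. The work goes in short steps, Python scripts to look and compute and a tool call to move; the robot and the scene stay as the last step left them, time stands still between calls to the robot, and variables do not carry over. Pictures are saved under pics/ and viewed, at most 10 in all, crops included, and the job is handed in when it is done.

Besides the shell and the picture viewer there is one more tool, called after "Emit:" in YAML: its name, and indented under it one key for each argument. servo_tool: Moves the arm, as the interface text tells. Its arguments: {"type":"object","properties":{"steps":{"type":"array"}},"required":["steps"]}

```bash
mkdir -p pics; ls; python3 - <<'E'
from plant import bot
import cv2,numpy as np
s=bot.state();print(s['t'],s['eef_pos'],s['ee_rot'],s['contact_force'],s['opening'],bot.tcp_to_grasp)
for n in("top","side"):
    p,d=bot.grab_frame(n);cv2.imwrite(f"pics/{n}0.png",p[:,:,::-1]);np.save(f"{n}0.npy",d);print(bot.camera_params(n))
t=cv2.imread("pics/top0.png");u=cv2.imread("pics/side0.png")
cv2.imwrite("pics/top0b.png",cv2.resize(t,(800,600),interpolation=cv2.INTER_CUBIC))
E
```

```text
pics
0.0 [6.49346769e+02 2.47676329e-02 2.04587967e+02] [[-1.11973800e-05  9.99998320e-01 -1.83300828e-03]
 [ 1.00000000e+00  1.11548278e-05 -2.32246278e-05]
 [-2.32041419e-05 -1.83300854e-03 -9.99998320e-01]] [ 0.13262421 -0.59300482 -0.34395879] 0.9999532309536845 18.8
{'fov_y': 52.11440214761552, 'cx': 249.03823389003304, 'cy': 193.2145975516589, 'k1': -0.018204950297172826, 'cam_to_world': array([[ 1.91953665e-02, -9.79037186e-01,  2.02775061e-01,
         2.79293486e+02],
       [-9.99807823e-01, -1.96039992e-02, -6.73982801e-06,
        -8.13358174e+01],
       [ 3.98180069e-03, -2.02735963e-01, -9.79225344e-01,
         1.49377192e+03],
       [ 0.00000000e+00,  0.00000000e+00,  0.00000000e+00,
         1.00000000e+00]])}
{'fov_y': 51.762008779713454, 'cx': 261.9007004485508, 'cy': 185.92698440756493, 'k1': -0.07496803347073398, 'cam_to_world': array([[-9.90456822e-01, -6.28185345e-02,  1.22674839e-01,
         4.26956351e+02],
       [-1.36920783e-01,  5.50184043e-01, -8.23741597e-01,
         9.45993893e+02],
       [-1.57474990e-02, -8.32677219e-01, -5.53534701e-01,
         7.27231471e+02],
       [ 0.00000000e+00,  0.00000000e+00,  0.00000000e+00,
         1.00000000e+00]])}
```

View pics/top0b.png

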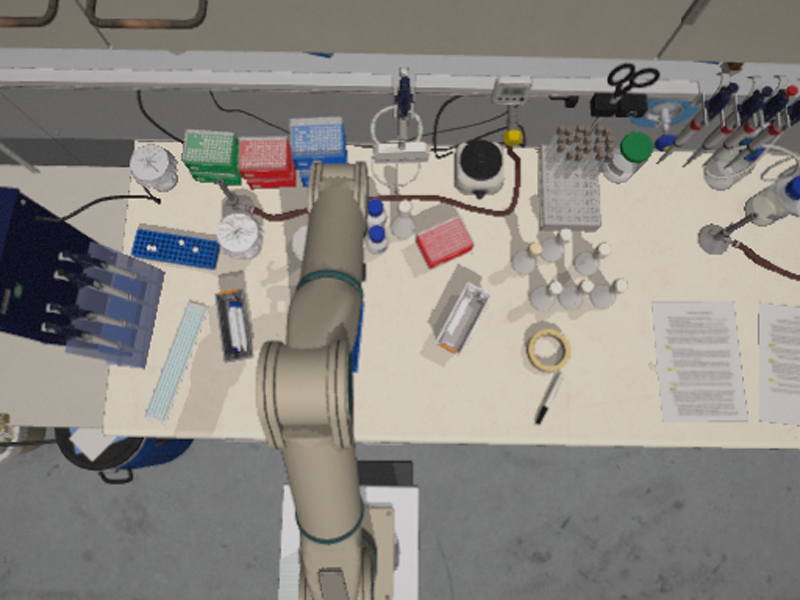

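View pics/side0.png

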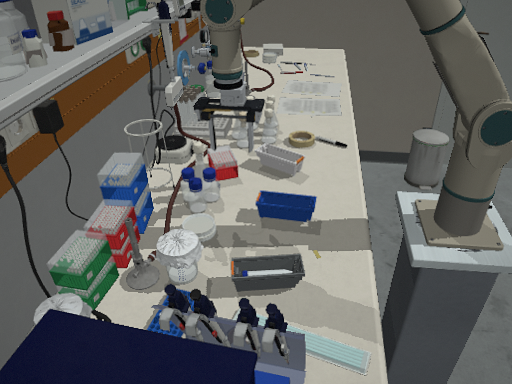

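```bash
cat > h.py <<'E'
from plant import bot
import cv2,numpy as np
def K(c): 
    f=192/np.tan(np.radians(c['fov_y']/2)); return np.array([[f,0,c['cx']],[0,f,c['cy']],[0,0,1.]])
def rays(n,uv):
    c=bot.camera_params(n)
    q=cv2.undistortPoints(np.float64(uv).reshape(-1,1,2),K(c),np.array([c['k1'],0,0,0.])).reshape(-1,2)
    return np.c_[q,np.ones(len(q))],c['cam_to_world']
def cloud(n,d):
    v,u=np.mgrid[:384,:512]; r,T=rays(n,np.c_[u.ravel(),v.ravel()])
    P=(r*d.reshape(-1,1))@T[:3,:3].T+T[:3,3]; P[d.ravel()==0]=np.nan
    return P.reshape(384,512,3)
def plane(n,uv,z):
    r,T=rays(n,uv); w=r@T[:3,:3].T; return T[:3,3]+w*((z-T[2,3])/w[:,2])[:,None]
def proj(n,P):
    c=bot.camera_params(n);M=np.linalg.inv(c['cam_to_world'])
    return cv2.projectPoints(np.float64(P).reshape(-1,1,3),cv2.Rodrigues(M[:3,:3])[0],M[:3,3],K(c),np.array([c['k1'],0,0,0.]))[0].reshape(-1,2)
E
python3 - <<'E'
from h import *
for n in("top","side"):
    d=np.load(n+"0.npy");P=cloud(n,d)
    print(n)
    m=((P[...,2]>50)&(P[...,2]<70)).astype(np.uint8)
    k,l,st,ce=cv2.connectedComponentsWithStats(m,connectivity=8)
    for i in range(1,k):
        if st[i,4]<15: continue
        Q=P[l==i]
        if np.linalg.norm(Q[:,:2].mean(0))>1000: continue
        r=cv2.minAreaRect(Q[:,:2].astype(np.float32)); print(st[i],np.round(r[0]),np.round(r[1]),round(r[2],1),np.round(np.percentile(Q[:,2],[10,50,90])))
a=cv2.imread("pics/top0.png")[165:265,125:325];b=cv2.imread("pics/side0.png")[135:305,210:330]
cv2.imwrite("pics/c0.png",np.hstack([cv2.resize(b,(424,600),interpolation=cv2.INTER_CUBIC)]))
cv2.imwrite("pics/c1.png",cv2.resize(a,(800,400),interpolation=cv2.INTER_CUBIC))
E
```

```text
top
[279  84  43  36 750] [ 949. -274.] [168. 137.] 89.0 [52. 60. 64.]
[183 104   5  12  18] [904. 169.] [15. 45.] 70.9 [55. 59. 66.]
[105 108   9  11  24] [880. 465.] [12. 50.] 60.6 [61. 66. 68.]
[121 109  31   6  69] [893. 369.] [117.  11.] 87.1 [53. 61. 68.]
[163 114  19   3  31] [884. 225.] [ 7. 69.] 6.3 [51. 57. 66.]
[147 125   6   8  21] [824. 306.] [15. 27.] 59.1 [51. 58. 69.]
[235 132  13  12  62] [791. -51.] [31. 56.] 35.8 [53. 62. 68.]
[268 138  36  31 556] [ 735. -217.] [ 81. 118.] 25.6 [61. 66. 69.]
[253 140  12   8  36] [ 773. -113.] [43. 27.] 86.0 [53. 57. 68.]
[ 49 148   5  14  27] [710. 676.] [ 7. 52.] 86.3 [52. 63. 68.]
[235 149  14  12  73] [725. -50.] [40. 50.] 3.1 [55. 62. 67.]
[351 152  10  10  42] [ 726. -483.] [38. 29.] 46.1 [51. 58. 68.]
[333 161  10   9  38] [ 690. -412.] [36. 25.] 65.5 [53. 58. 67.]
[374 161  10  11  43] [ 691. -567.] [36. 31.] 37.6 [52. 58. 66.]
[ 47 168   3   7  20] [647. 680.] [20. 12.] 23.6 [56. 62. 67.]
[ 83 169  18  66 285] [534. 503.] [ 18. 245.] 83.8 [52. 60. 68.]
[ 42 180   6  16  44] [581. 686.] [ 7. 57.] 83.3 [52. 60. 68.]
[279 18
[... 1160 characters left out ...]
 68.]
[110 236  20  19 119] [890. 267.] [76. 27.] 67.8 [51. 59. 67.]
[231 253  74  28 826] [517. 287.] [167.  72.] 12.0 [52. 59. 63.]
[ 55 256  60  42 454] [911. 384.] [141.  66.] 50.5 [52. 61. 69.]
[132 257  13  11  69] [828. 313.] [30. 16.] 0.6 [52. 59. 68.]
[166 266  20   6  52] [733. 316.] [11. 48.] 87.2 [51. 55. 59.]
[197 336  21   6  53] [607. 497.] [37. 14.] 9.9 [51. 60. 69.]
[228 342   9   5  20] [559. 502.] [18.  8.] 46.7 [53. 59. 68.]
[239 345  13   4  27] [532. 503.] [ 7. 25.] 82.7 [51. 55. 67.]
[255 349   8   6  19] [505. 512.] [17.  7.] 70.8 [51. 58. 69.]
[272 351   7   4  17] [473. 511.] [ 7. 13.] 82.9 [52. 60. 68.]
[283 355  23   6  56] [437. 516.] [42. 14.] 10.2 [53. 60. 68.]
```

View pics/c0.png

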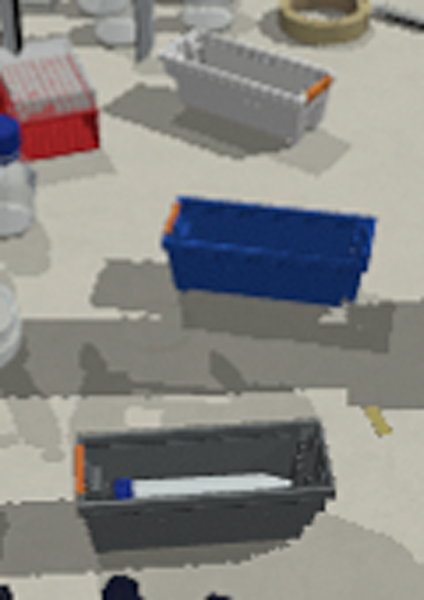

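View pics/c1.png

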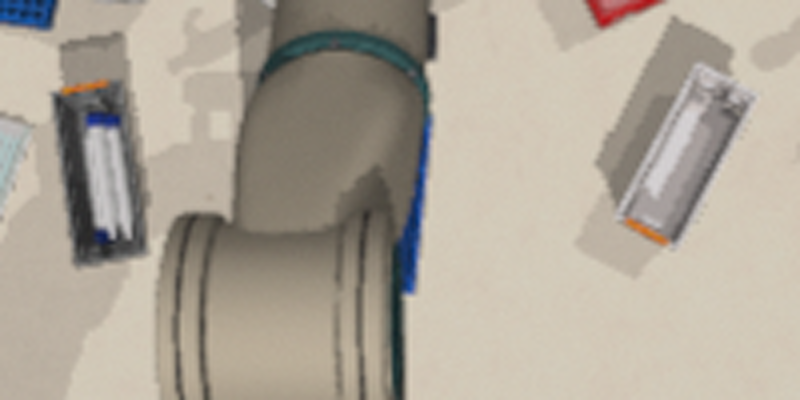

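```bash
cat >> h.py <<'E'
def go(x,y,z,yaw):
    "shift/turn (tool axes, m, deg) from now to TCP target with tool x at world yaw"
    s=bot.state();R=np.array(s['ee_rot']);p=np.array(s['eef_pos'])
    d=R.T@(np.array([x,y,z])-p)/1000; y0=np.degrees(np.arctan2(R[1,0],R[0,0]))
    print('t',round(s['t'],2),'p',p.round(1),'yaw',y0.round(2),'F',np.round(s['contact_force'],1),'M',np.round(s['torque'],2),'op',round(s['opening'],3),'gf',np.round(s['gripper_force'],1),'q7',round(s['joint_positions'][6],2),'| shift',d.round(4),'twist',round(-((yaw-y0+180)%360-180),2))
E
python3 -c "
from h import *
go(542.5,-259,120,152)"
```

```text
t 0.1 p [649.4   0.  204.7] yaw 90.0 F [-0.1  0.4 -0.1] M [-0.03  0.01  0.02] op 1.0 gf 0.0 q7 -0.02 | shift [-0.259  -0.1068  0.0849] twist -62.0
```

Emit:
servo_tool:
  steps:
    - [-0.259, -0.107, 0, -62, 100]
    - [-0.259, -0.107, 0, -62, 100]
    - [-0.259, -0.107, 0, -62, 100]
    - [-0.259, -0.107, 0, -62, 100]
    - [-0.259, -0.107, 0, -62, 100]
    - [-0.259, -0.107, 0, -62, 100]
    - [-0.259, -0.107, 0.085, -62, 100]
    - [-0.259, -0.107, 0.085, -62, 100]
    - [-0.259, -0.107, 0.085, -62, 100]
    - [-0.259, -0.107, 0.085, -62, 100]

```text
t: 0.93
eef_pos: [539.4, -260.0, 116.9]
ee_rot: [[-0.882, 0.47, -0.007], [0.47, 0.882, 0.003], [0.007, -0.001, -1.0]]
contact_force: [0.3, 0.5, 0.2]
opening: 0.999
gripper_force: 0.0
```

```bash
python3 - <<'E'
from h import *
go(542.5,-259,44,152)
p,d=bot.grab_frame("top");P=cloud("top",d)
# blue now free of the arm?
hsv=cv2.cvtColor(p,cv2.COLOR_RGB2HSV)
reg=(abs(P[...,0]-497)<130)&(abs(P[...,1]-15)<80)&(P[...,2]>52)&(P[...,2]<70)
Q=P[reg];print(reg.sum(),cv2.minAreaRect(Q[:,:2].astype(np.float32)))
cv2.imwrite("pics/t1.png",p[:,:,::-1])
E
```

```text
t 0.93 p [ 539.4 -260.   116.9] yaw 151.93 F [0.3 0.5 0.2] M [ 0.06 -0.1  -0.04] op 0.999 gf 0.0 q7 1.29 | shift [-0.0028  0.0024  0.0729] twist -0.07
213 ((493.72900390625, 16.763137817382812), (67.36624908447266, 169.40948486328125), 86.34370422363281)
```

Emit:
servo_tool:
  steps:
    - [0, 0, 0.03, 0, 100]
    - [0, 0, 0.06, 0, 100]
    - [0, 0, 0.07, 0, 100]
    - [0, 0, 0.075, 0, 100]
    - [0, 0, 0.075, 0, 100]

```text
t: 1.4
eef_pos: [543.7, -258.3, 45.7]
ee_rot: [[-0.883, 0.469, 0.0], [0.469, 0.883, 0.0], [-0.0, 0.0, -1.0]]
contact_force: [1.1, -0.7, 0.1]
opening: 1.003
gripper_force: 0.0
```

```bash
python3 - <<'E'
from h import *
go(542.5,-259,44,152)
p,d=bot.grab_frame("side");a=p[120:200,220:330]
cv2.imwrite("pics/s1.png",cv2.resize(a[:,:,::-1],(770,560),interpolation=cv2.INTER_CUBIC))
E
```

```text
t 1.4 p [ 543.7 -258.3   45.7] yaw 152.0 F [ 1.1 -0.7  0.1] M [ 0.08 -0.04  0.  ] op 1.003 gf 0.0 q7 1.25 | shift [ 0.0007 -0.0011  0.0017] twist 0.0
```

View pics/s1.png

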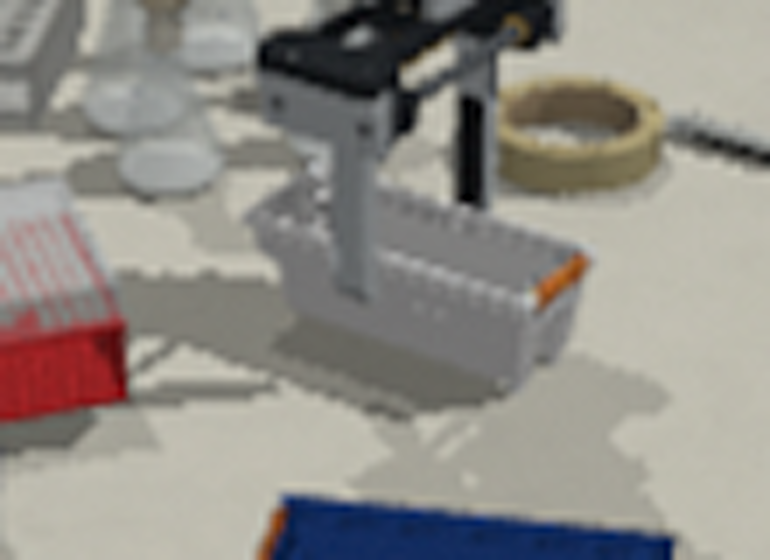

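Emit:
servo_tool:
  steps:
    - [0, 0, 0.001, 0, 0]
    - [0, 0, 0.001, 0, 0]
    - [0, 0, 0.001, 0, 0]
    - [0, 0, 0.001, 0, 0]
    - [0, 0, 0.001, 0, 0]
    - [0, 0, 0.001, 0, 0]

```text
t: 1.95
eef_pos: [543.4, -259.2, 45.1]
ee_rot: [[-0.883, 0.47, 0.001], [0.47, 0.883, -0.0], [-0.001, 0.0, -1.0]]
contact_force: [0.1, 0.0, 3.9]
opening: 0.709
gripper_force: 30.0
```

```bash
python3 -c "
from h import *
go(542.5,-259,250,152)"
```

```text
t 1.95 p [ 543.4 -259.2   45.1] yaw 151.99 F [0.1 0.  3.9] M [0.04 0.07 0.02] op 0.709 gf 30.0 q7 1.25 | shift [ 7.000e-04 -2.000e-04 -2.049e-01] twist -0.01
```

Emit:
servo_tool:
  steps:
    - [0, 0, -0.02, 0, 0]
    - [0, 0, -0.06, 0, 0]
    - [0, 0, -0.1, 0, 0]
    - [0, 0, -0.14, 0, 0]
    - [0, 0, -0.14, 0, 0]

```text
t: 2.37
eef_pos: [547.7, -260.6, 192.1]
ee_rot: [[-0.883, 0.47, 0.012], [0.47, 0.883, -0.005], [-0.013, 0.001, -1.0]]
contact_force: [2.0, -1.4, -0.9]
opening: 0.712
gripper_force: 30.0
```

```bash
python3 - <<'E'
from h import *
go(516,286.5,185,192)
E
```

```text
t 2.37 p [ 547.7 -260.6  192.1] yaw 151.98 F [ 2.  -1.4 -0.9] M [ 0.01 -0.21  0.05] op 0.712 gf 30.0 q7 1.31 | shift [0.285  0.4681 0.0039] twist -40.02
```

Emit:
servo_tool:
  steps:
    - [0.005, 0.008, 0, 0, 0]
    - [0.016, 0.026, 0, 0, 0]
    - [0.032, 0.052, 0, 0, 0]
    - [0.05, 0.083, 0, 0, 0]
    - [0.068, 0.114, 0, 0, 0]
    - [0.086, 0.145, 0, 0, 0]
    - [0.104, 0.176, 0, 0, 0]
    - [0.122, 0.206, 0, 0, 0]
    - [0.14, 0.236, 0, 0, 0]
    - [0.158, 0.266, 0, 0, 0]

```text
t: 3.2
eef_pos: [525.8, 52.0, 182.4]
ee_rot: [[-0.883, 0.469, -0.005], [0.469, 0.883, -0.0], [0.004, -0.002, -1.0]]
contact_force: [-0.1, 0.5, -1.8]
opening: 0.712
gripper_force: 30.0
```

Emit:
servo_tool:
  steps:
    - [0.018, 0.03, 0, -4, 0]
    - [0.036, 0.06, 0, -9, 0]
    - [0.054, 0.09, 0, -14, 0]
    - [0.072, 0.12, 0, -19, 0]
    - [0.09, 0.15, 0, -25, 0]
    - [0.104, 0.174, 0, -30, 0]
    - [0.114, 0.191, 0, -35, 0]
    - [0.12, 0.2, 0, -38, 0]
    - [0.122, 0.203, 0, -40, 0]
    - [0.122, 0.203, 0, -40, 0]

```text
t: 4.03
eef_pos: [514.0, 287.1, 182.6]
ee_rot: [[-0.978, -0.211, -0.004], [-0.211, 0.978, -0.001], [0.004, -0.0, -1.0]]
contact_force: [0.9, 0.0, -2.5]
opening: 0.71
gripper_force: 30.0
```

Emit:
servo_tool:
  steps:
    - [0, 0, 0.02, 0, 0]
    - [0, 0, 0.03, 0, 0]
    - [0, 0, 0.03, 0, 0]
    - [0, 0, 0.03, 0, 0]
    - [0, 0, 0.03, 0, 0]

```text
t: 4.45
eef_pos: [516.2, 286.1, 154.7]
ee_rot: [[-0.978, -0.207, 0.0], [-0.207, 0.978, -0.0], [-0.0, -0.0, -1.0]]
contact_force: [0.5, 0.9, -1.6]
opening: 0.708
gripper_force: 30.0
```

```bash
python3 - <<'E'
from h import *
go(516,286.5,150,192)
p,d=bot.grab_frame("side");np.save("s2.npy",d);cv2.imwrite("pics/s2f.png",p[:,:,::-1])
P=cloud("side",d)
near=(abs(P[...,0]-516)<110)&(abs(P[...,1]-286)<75)
for lo,hi in((50,65),(150,175)):
    m=near&(P[...,2]>lo)&(P[...,2]<hi);Q=P[m];print(m.sum(),cv2.minAreaRect(Q[:,:2].astype(np.float32)),np.percentile(Q[:,2],[5,50,95]))
p2,d2=bot.grab_frame("top");np.save("t2.npy",d2);P=cloud("top",d2)
cv2.imwrite("pics/t2f.png",p2[:,:,::-1])
a=cv2.resize(p[190:310,200:340],(700,600),interpolation=cv2.INTER_CUBIC)
cv2.imwrite("pics/s2.png",a[:,:,::-1])
E
```

```text
t 4.45 p [516.2 286.1 154.7] yaw -168.07 F [ 0.5  0.9 -1.6] M [ 0.11 -0.06  0.01] op 0.708 gf 30.0 q7 0.91 | shift [0.0001 0.0004 0.0047] twist -0.07
818 ((516.7637329101562, 287.2208557128906), (167.29466247558594, 71.05879974365234), 12.109663963317871) [51.31761742 58.81931267 63.51414795]
1247 ((515.7216186523438, 290.9789733886719), (168.83457946777344, 81.89701843261719), 11.852652549743652) [151.35175535 163.828211   173.23399927]
```

View pics/s2.png

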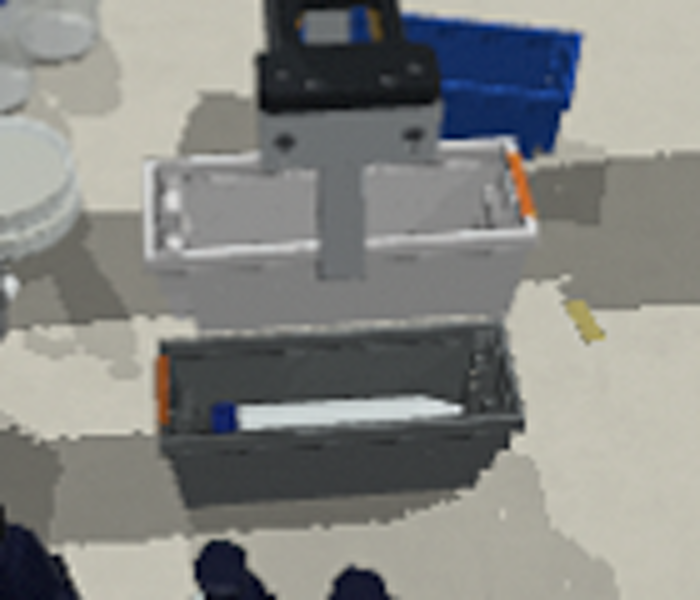

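```bash
python3 - <<'E'
from h import *
from scipy.spatial import ConvexHull
a=np.radians(12);u=np.array([np.cos(a),np.sin(a)]);v=np.array([-u[1],u[0]]);c=np.array([516,286.5])
for n,f in(("side","s2.npy"),("top","t2.npy"),("top","top0.npy"),("side","side0.npy")):
    P=cloud(n,np.load(f)).reshape(-1,3);s=(P[:,:2]-c)@u;t=(P[:,:2]-c)@v
    for nm,lo,hi in(("grey",54,66),("white",164,176)):
        m=(abs(s)<100)&(abs(t)<48)&(P[:,2]>lo)&(P[:,2]<hi)
        if nm=="white": m&=abs(s)>45
        if m.sum()<40: continue
        Q=np.c_[s[m],t[m]].astype(np.float32);r=cv2.minAreaRect(Q)
        print(n,f,nm,m.sum(),"s",np.percentile(Q[:,0],[0,2,98,100]).round(1),"t",np.percentile(Q[:,1],[0,2,98,100]).round(1),np.round(r[0],1),np.round(r[1],1),round(r[2],1))
E
```

```text
side s2.npy grey 656 s [-82.7 -81.3  82.5  84.6] t [-35.1 -33.3  34.6  36. ] [0.9 0.5] [167.3  71.1] 0.1
side s2.npy white 415 s [-83.7 -82.1  84.6  85.1] t [-36.3 -34.3  33.1  34. ] [ 0.8 -0.8] [169.   70.3] 0.3
top top0.npy grey 199 s [-86.5 -85.6  81.3  84. ] t [-34.1 -33.   33.7  34. ] [-1.3 -0. ] [170.6  68.1] 0.0
side side0.npy grey 647 s [-82.8 -81.1  82.5  84.6] t [-36.1 -33.   34.8  35.8] [ 0.9 -0.2] [ 71.9 167.4] 90.0
```

Emit:
servo_tool:
  steps:
    - [0, 0.0012, 0.01, 0, 0]
    - [0, 0.0012, 0.025, 0, 0]
    - [0, 0.0012, 0.04, 0, 0]
    - [0, 0.0012, 0.048, 0, 0]
    - [0, 0.0012, 0.05, 0, 0]
    - [0, 0.0012, 0.05, 0, 0]

```text
t: 5.05
eef_pos: [515.4, 287.7, 103.9]
ee_rot: [[-0.978, -0.208, -0.001], [-0.208, 0.978, -0.0], [0.001, -0.0, -1.0]]
contact_force: [-0.0, -0.2, -1.4]
opening: 0.708
gripper_force: 30.0
```

```bash
python3 - <<'E'
from h import *
go(515.8,287.3,97,192)
E
```

```text
t 5.05 p [515.4 287.7 103.9] yaw -167.99 F [-0.  -0.2 -1.4] M [ 0.12 -0.04  0.01] op 0.708 gf 30.0 q7 0.87 | shift [-0.0003 -0.0005  0.0069] twist 0.01
```

Emit:
servo_tool:
  steps:
    - [0, 0, 0.002, 0, 0]
    - [0, 0, 0.003, 0, 0]
    - [0, 0, 0.004, 0, 0]
    - [0, 0, 0.005, 0, 0]
    - [0, 0, 0.005, 0, 0]
    - [0, 0, 0.005, 0, 0]

```text
t: 5.55
eef_pos: [516.0, 287.9, 99.7]
ee_rot: [[-0.978, -0.208, 0.001], [-0.208, 0.978, 0.0], [-0.001, 0.0, -1.0]]
contact_force: [0.8, 0.6, -2.1]
opening: 0.712
gripper_force: 30.0
```

```bash
python3 - <<'E'
from h import *
go(515.8,287.3,97,192)
E
```

```text
t 5.55 p [516.  287.9  99.7] yaw -168.01 F [ 0.8  0.6 -2.1] M [ 0.15 -0.16 -0.04] op 0.712 gf 30.0 q7 0.87 | shift [ 0.0003 -0.0005  0.0027] twist -0.01
```

Emit:
servo_tool:
  steps:
    - [0, 0, 0.001, 0, 0]
    - [0, 0, 0.0015, 0, 0]
    - [0, 0, 0.002, 0, 0]
    - [0, 0, 0.002, 0, 0]

```text
t: 5.88
eef_pos: [515.9, 287.9, 97.6]
ee_rot: [[-0.978, -0.208, 0.0], [-0.208, 0.978, 0.0], [-0.0, 0.0, -1.0]]
contact_force: [1.2, 0.1, -0.4]
opening: 0.706
gripper_force: 30.0
```

Emit:
servo_tool:
  steps:
    - [0, 0, 0.001, 0, 0]
    - [0, 0, 0.001, 0, 0]
    - [0, 0, 0.001, 0, 0]

```text
t: 6.13
eef_pos: [516.1, 288.0, 97.0]
ee_rot: [[-0.978, -0.208, 0.001], [-0.208, 0.978, 0.0], [-0.001, 0.0, -1.0]]
contact_force: [-1.0, -1.1, 4.0]
opening: 0.711
gripper_force: 30.0
```

Emit:
servo_tool:
  steps:
    - [0, 0, 0.0005, 0, 0]
    - [0, 0, 0.001, 0, 0]
    - [0, 0, 0.001, 0, 0]

```text
t: 6.38
eef_pos: [516.1, 288.0, 97.0]
ee_rot: [[-0.978, -0.208, 0.001], [-0.208, 0.978, 0.0], [-0.001, -0.0, -1.0]]
contact_force: [-1.8, -1.1, 11.7]
opening: 0.708
gripper_force: 30.0
```

Emit:
servo_tool:
  steps:
    - [0, 0, 0.0005, 0, 0]
    - [0, 0, 0.0005, 0, 0]

```text
t: 6.55
eef_pos: [516.1, 288.0, 96.9]
ee_rot: [[-0.978, -0.208, 0.002], [-0.208, 0.978, 0.0], [-0.002, -0.0, -1.0]]
contact_force: [-2.6, -1.6, 14.7]
opening: 0.71
gripper_force: 30.0
```

Emit:
servo_tool:
  steps:
    - [0, 0, 0.0004, 0, 0]
    - [0, 0, 0.0004, 0, 0]
    - [0, 0, 0.0004, 0, 0]

```text
t: 6.8
eef_pos: [516.1, 288.1, 96.9]
ee_rot: [[-0.978, -0.208, 0.002], [-0.208, 0.978, 0.0], [-0.002, -0.0, -1.0]]
contact_force: [-3.8, -1.0, 17.5]
opening: 0.707
gripper_force: 30.0
```

```bash
python3 - <<'E'
from h import *
go(515.8,287.3,97,192)
E
```

```text
t 6.8 p [516.1 288.1  96.9] yaw -168.0 F [-3.8 -1.  17.5] M [-0.61  0.77 -0.01] op 0.707 gf 30.0 q7 0.86 | shift [ 0.0004 -0.0007 -0.0001] twist -0.0
```

Emit:
servo_tool:
  steps:
    - [0, 0, -0.0015, 0, 0]
    - [0, 0, -0.0026, 0, 0]
    - [0, 0, -0.0026, 0, 100]
    - [0, 0, -0.0026, 0, 100]
    - [0, 0, -0.0026, 0, 100]
    - [0, 0, -0.0026, 0, 100]
    - [0, 0, -0.0026, 0, 100]
    - [0, 0, -0.02, 0, 100]
    - [0, 0, -0.06, 0, 100]
    - [0, 0, -0.1, 0, 100]

```text
t: 7.63
eef_pos: [514.4, 287.0, 194.2]
ee_rot: [[-0.978, -0.208, -0.004], [-0.208, 0.978, -0.002], [0.004, -0.001, -1.0]]
contact_force: [1.2, 0.2, 0.4]
opening: 1.0
gripper_force: 0.0
```

```bash
python3 - <<'E'
from h import *
go(495.3,17,160,175.6)
a=np.radians(12);u=np.array([np.cos(a),np.sin(a)]);v=np.array([-u[1],u[0]]);c=np.array([516,286.5])
p,d=bot.grab_frame("side");P=cloud("side",d).reshape(-1,3);s=(P[:,:2]-c)@u;t=(P[:,:2]-c)@v
m=(abs(s)<100)&(abs(t)<48)&(P[:,2]>104)&(P[:,2]<120);Q=np.c_[s,t,P[:,2]][m]
for nm,k in(("clip end",Q[:,0]<-70),("far end",Q[:,0]>70),("mid",abs(Q[:,0])<60)):print(nm,k.sum(),np.percentile(Q[k,2],[50,80,90,95,98]).round(1))
print(cv2.minAreaRect(Q[:,:2].astype(np.float32)))
cv2.imwrite("pics/s3.png",cv2.resize(p[190:310,200:340],(700,600),interpolation=cv2.INTER_CUBIC)[:,:,::-1])
E
```

```text
t 7.63 p [514.4 287.  194.2] yaw -167.98 F [1.2 0.2 0.4] M [ 0.14 -0.11 -0.01] op 1.0 gf 0.0 q7 0.93 | shift [ 0.0748 -0.2601  0.0348] twist 16.42
clip end 131 [112.3 115.  115.7 116.3 116.6]
far end 133 [112.4 114.8 115.6 116.  116.5]
mid 484 [111.2 114.4 115.3 115.8 116.4]
((0.45211029052734375, 0.6973533630371094), (167.3494110107422, 70.8666763305664), 0.12903417646884918)
```

View pics/s3.png

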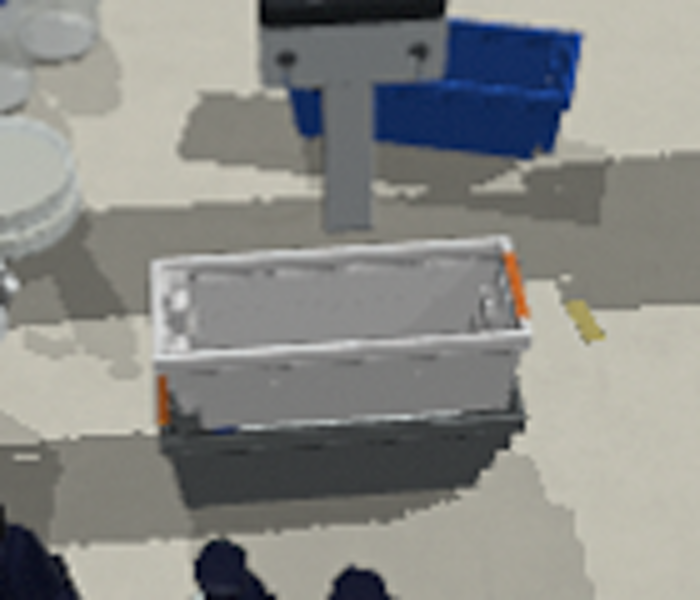

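Emit:
servo_tool:
  steps:
    - [0.0765, -0.2608, 0, 16.4, 100]
    - [0.0765, -0.2608, 0, 16.4, 100]
    - [0.0765, -0.2608, 0, 16.4, 100]
    - [0.0765, -0.2608, 0, 16.4, 100]
    - [0.0765, -0.2608, 0, 16.4, 100]
    - [0.0765, -0.2608, 0, 16.4, 100]
    - [0.0765, -0.2608, 0, 16.4, 100]
    - [0.0765, -0.2608, 0.05, 16.4, 100]
    - [0.0765, -0.2608, 0.08, 16.4, 100]
    - [0.0765, -0.2608, 0.08, 16.4, 100]

```text
t: 8.52
eef_pos: [490.6, 15.4, 109.5]
ee_rot: [[-0.997, 0.078, -0.011], [0.078, 0.997, -0.001], [0.011, -0.001, -1.0]]
contact_force: [-1.8, 0.1, -0.4]
opening: 0.999
gripper_force: 0.0
```

Emit:
servo_tool:
  steps:
    - [0, 0, 0.03, 0, 100]
    - [0, 0, 0.055, 0, 100]
    - [0, 0, 0.068, 0, 100]
    - [0, 0, 0.068, 0, 100]
    - [0, 0, 0.068, 0, 100]

```text
t: 8.93
eef_pos: [495.6, 17.4, 47.4]
ee_rot: [[-0.997, 0.076, 0.0], [0.076, 0.997, 0.0], [-0.0, 0.0, -1.0]]
contact_force: [-0.3, 0.4, 0.3]
opening: 0.997
gripper_force: 0.0
```

```bash
python3 - <<'E'
from h import *
go(495.3,17,44.5,175.6)
E
```

```text
t 8.93 p [495.6  17.4  47.4] yaw 175.66 F [-0.3  0.4  0.3] M [ 0.09 -0.06 -0.  ] op 0.997 gf 0.0 q7 1.01 | shift [ 0.0002 -0.0004  0.0029] twist 0.06
```

Emit:
servo_tool:
  steps:
    - [0, 0, 0.0025, 0, 100]
    - [0, 0, 0.0025, 0, 0]
    - [0, 0, 0.0025, 0, 0]
    - [0, 0, 0.0025, 0, 0]
    - [0, 0, 0.0025, 0, 0]
    - [0, 0, 0.0025, 0, 0]
    - [0, 0, 0.0025, 0, 0]

```text
t: 9.52
eef_pos: [495.5, 16.9, 44.5]
ee_rot: [[-0.997, 0.077, 0.001], [0.077, 0.997, 0.0], [-0.001, 0.0, -1.0]]
contact_force: [-0.1, 0.1, 4.7]
opening: 0.71
gripper_force: 30.0
```

Emit:
servo_tool:
  steps:
    - [0, 0, -0.01, 0, 0]
    - [0, 0, -0.04, 0, 0]
    - [0, 0, -0.08, 0, 0]
    - [0, 0, -0.12, 0, 0]
    - [0, 0, -0.15, 0, 0]
    - [0, 0, -0.17, 0, 0]
    - [0, 0, -0.175, 0, 0]
    - [0, 0, -0.175, 0, 0]
    - [0, 0, -0.175, 0, 0]

```text
t: 10.27
eef_pos: [494.1, 16.4, 218.2]
ee_rot: [[-0.997, 0.077, -0.002], [0.077, 0.997, -0.0], [0.002, -0.001, -1.0]]
contact_force: [1.4, 0.1, -2.3]
opening: 0.709
gripper_force: 30.0
```

```bash
python3 - <<'E'
from h import *
go(516.1,288,200,12)
E
```

```text
t 10.27 p [494.1  16.4 218.2] yaw 175.58 F [ 1.4  0.1 -2.3] M [ 0.06 -0.04 -0.07] op 0.709 gf 30.0 q7 1.17 | shift [-0.0011  0.2725  0.018 ] twist 163.58
```

Emit:
servo_tool:
  steps:
    - [0, 0.01, 0, 3, 0]
    - [0, 0.03, 0, 9, 0]
    - [0, 0.06, 0, 15.5, 0]
    - [0, 0.095, 0, 22, 0]
    - [0, 0.13, 0, 29, 0]
    - [0, 0.165, 0, 36, 0]
    - [0, 0.2, 0, 43, 0]
    - [0, 0.232, 0, 50, 0]
    - [0, 0.257, 0, 57, 0]
    - [0, 0.272, 0, 64, 0]

```text
t: 11.1
eef_pos: [513.8, 291.6, 216.2]
ee_rot: [[-0.367, 0.93, -0.004], [0.93, 0.367, -0.001], [0.001, -0.004, -1.0]]
contact_force: [-0.3, -0.8, -2.8]
opening: 0.707
gripper_force: 30.0
```

Emit:
servo_tool:
  steps:
    - [0, 0, 0, 7, 0]
    - [0, 0, 0, 14, 0]
    - [0, 0, 0, 21, 0]
    - [0, 0, 0, 28, 0]
    - [0, 0, 0, 35, 0]
    - [0, 0, 0, 42, 0]
    - [0, 0, 0, 49, 0]
    - [0, 0, 0, 56, 0]
    - [0, 0, 0, 63, 0]
    - [0, 0, 0, 70, 0]

```text
t: 11.93
eef_pos: [514.5, 287.1, 216.2]
ee_rot: [[0.752, 0.659, -0.004], [0.659, -0.752, -0.003], [-0.005, -0.0, -1.0]]
contact_force: [1.0, 0.1, -1.7]
opening: 0.708
gripper_force: 30.0
```

Emit:
servo_tool:
  steps:
    - [0, 0, 0, 7, 0]
    - [0, 0, 0, 14, 0]
    - [0, 0, 0, 20, 0]
    - [0, 0, 0, 25, 0]
    - [0, 0, 0, 28, 0]
    - [0, 0, 0, 29.6, 0]
    - [0, 0, 0, 29.6, 0]
    - [0, 0, 0.01, 29.6, 0]
    - [0, 0, 0.02, 29.6, 0]
    - [0, 0, 0.02, 29.6, 0]

```text
t: 12.77
eef_pos: [514.0, 287.1, 196.0]
ee_rot: [[0.978, 0.209, -0.005], [0.209, -0.978, -0.003], [-0.005, 0.002, -1.0]]
contact_force: [-0.3, -0.6, -2.0]
opening: 0.707
gripper_force: 30.0
```

```bash
python3 - <<'E'
from h import *
go(516.1,288,170,12)
E
```

```text
t 12.77 p [514.  287.1 196. ] yaw 12.04 F [-0.3 -0.6 -2. ] M [0.05 0.14 0.02] op 0.707 gf 30.0 q7 -1.71 | shift [ 0.0023 -0.0005  0.026 ] twist 0.04
```

Emit:
servo_tool:
  steps:
    - [0, 0, 0.01, 0, 0]
    - [0, 0, 0.018, 0, 0]
    - [0, 0, 0.02, 0, 0]
    - [0, 0, 0.02, 0, 0]
    - [0, 0, 0.02, 0, 0]

```text
t: 13.18
eef_pos: [516.1, 287.9, 179.0]
ee_rot: [[0.978, 0.208, 0.0], [0.208, -0.978, -0.0], [-0.0, 0.0, -1.0]]
contact_force: [-0.0, 0.1, -2.4]
opening: 0.707
gripper_force: 30.0
```

```bash
python3 - <<'E'
from h import *
go(516.1,288,120.5,12)
zt=bot.state()['eef_pos'][2]-44.5+62
a=np.radians(12);u=np.array([np.cos(a),np.sin(a)]);v=np.array([-u[1],u[0]]);c=np.array([516,286.5])
p,d=bot.grab_frame("side");P=cloud("side",d).reshape(-1,3);s=(P[:,:2]-c)@u;t=(P[:,:2]-c)@v
for nm,z in(("white",114),("blue",zt)):
    m=(abs(s)<100)&(abs(t)<48)&(P[:,2]>z-8)&(P[:,2]<z+4)
    if nm=="blue": m&=abs(s)>45
    Q=np.c_[s[m],t[m]].astype(np.float32);r=cv2.minAreaRect(Q)
    print(nm,z,m.sum(),"s",np.percentile(Q[:,0],[0,2,98,100]).round(1),"t",np.percentile(Q[:,1],[0,2,98,100]).round(1),np.round(r[0],1),np.round(r[1],1),round(r[2],1))
cv2.imwrite("pics/s4.png",cv2.resize(p[170:310,200:340],(600,600),interpolation=cv2.INTER_CUBIC)[:,:,::-1])
E
```

```text
t 13.18 p [516.1 287.9 179. ] yaw 12.0 F [-0.   0.1 -2.4] M [0.08 0.12 0.03] op 0.707 gf 30.0 q7 -1.7 | shift [ 0.     -0.0001  0.0585] twist -0.0
white 114 427 s [-83.4 -81.8  83.8  83.9] t [-29.3 -22.7  35.4  36.3] [0.4 5.7] [ 64.9 168.5] 88.2
blue 196.51197130098603 466 s [-83.1 -81.5  85.1  85.6] t [-33.8 -32.2  34.6  35.7] [1.3 0.9] [168.7  69.5] 0.0
```

View pics/s4.png

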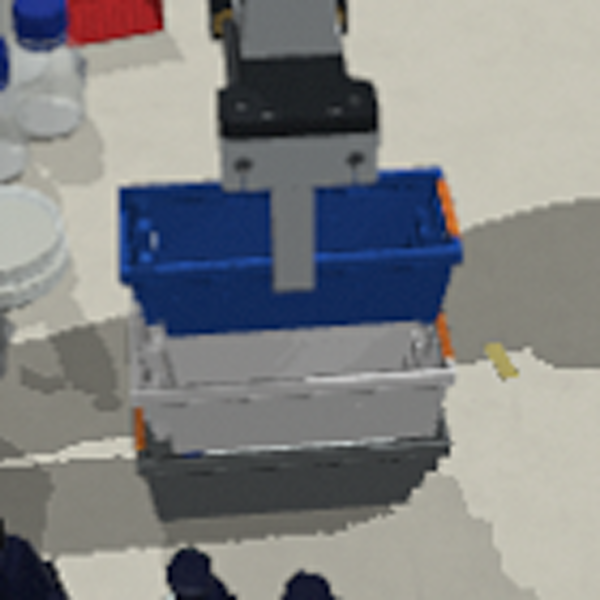

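Emit:
servo_tool:
  steps:
    - [-0.0008, 0, 0.01, 0, 0]
    - [-0.0008, 0, 0.02, 0, 0]
    - [-0.0008, 0, 0.028, 0, 0]
    - [-0.0008, 0, 0.035, 0, 0]
    - [-0.0008, 0, 0.035, 0, 0]

```text
t: 13.65
eef_pos: [513.9, 287.2, 142.0]
ee_rot: [[0.978, 0.208, -0.003], [0.208, -0.978, -0.002], [-0.003, 0.001, -1.0]]
contact_force: [-0.7, -0.0, -2.3]
opening: 0.707
gripper_force: 30.0
```

Emit:
servo_tool:
  steps:
    - [0, 0, 0.004, 0, 0]
    - [0, 0, 0.008, 0, 0]
    - [0, 0, 0.012, 0, 0]
    - [0, 0, 0.016, 0, 0]
    - [0, 0, 0.018, 0, 0]
    - [0, 0, 0.018, 0, 0]

```text
t: 14.15
eef_pos: [515.0, 287.8, 125.6]
ee_rot: [[0.978, 0.208, -0.0], [0.208, -0.978, -0.0], [-0.0, 0.0, -1.0]]
contact_force: [-0.6, -0.5, -3.3]
opening: 0.708
gripper_force: 30.0
```

Emit:
servo_tool:
  steps:
    - [0, 0, 0.001, 0, 0]
    - [0, 0, 0.002, 0, 0]
    - [0, 0, 0.002, 0, 0]

```text
t: 14.4
eef_pos: [515.3, 287.9, 124.1]
ee_rot: [[0.978, 0.208, 0.0], [0.208, -0.978, 0.0], [0.0, -0.0, -1.0]]
contact_force: [-0.3, -0.1, -2.8]
opening: 0.71
gripper_force: 30.0
```

Emit:
servo_tool:
  steps:
    - [0, 0, 0.001, 0, 0]
    - [0, 0, 0.002, 0, 0]
    - [0, 0, 0.002, 0, 0]

```text
t: 14.65
eef_pos: [515.3, 288.1, 122.1]
ee_rot: [[0.978, 0.208, 0.0], [0.208, -0.978, 0.0], [0.0, -0.0, -1.0]]
contact_force: [0.3, 0.9, -2.5]
opening: 0.709
gripper_force: 30.0
```

Emit:
servo_tool:
  steps:
    - [0, 0, 0.0005, 0, 0]
    - [0, 0, 0.001, 0, 0]
    - [0, 0, 0.001, 0, 0]

```text
t: 14.9
eef_pos: [515.3, 288.0, 121.2]
ee_rot: [[0.978, 0.208, 0.0], [0.208, -0.978, 0.0], [0.0, -0.0, -1.0]]
contact_force: [-0.4, 1.2, -1.2]
opening: 0.712
gripper_force: 30.0
```

Emit:
servo_tool:
  steps:
    - [0, 0, 0.0005, 0, 0]
    - [0, 0, 0.001, 0, 0]
    - [0, 0, 0.001, 0, 0]

```text
t: 15.15
eef_pos: [515.3, 288.3, 120.5]
ee_rot: [[0.978, 0.208, 0.0], [0.208, -0.978, 0.001], [0.0, -0.001, -1.0]]
contact_force: [-0.7, 0.9, 3.3]
opening: 0.71
gripper_force: 30.0
```

Emit:
servo_tool:
  steps:
    - [0, 0, 0.0005, 0, 0]
    - [0, 0, 0.001, 0, 0]
    - [0, 0, 0.001, 0, 0]

```text
t: 15.4
eef_pos: [515.3, 288.5, 120.3]
ee_rot: [[0.978, 0.208, 0.0], [0.208, -0.978, 0.002], [0.001, -0.001, -1.0]]
contact_force: [-2.6, 1.6, 9.2]
opening: 0.711
gripper_force: 30.0
```

Emit:
servo_tool:
  steps:
    - [0, 0, 0.0005, 0, 0]
    - [0, 0, 0.0008, 0, 0]
    - [0, 0, 0.0008, 0, 0]

```text
t: 15.65
eef_pos: [515.3, 288.7, 120.1]
ee_rot: [[0.978, 0.208, 0.001], [0.208, -0.978, 0.002], [0.001, -0.002, -1.0]]
contact_force: [-3.7, 1.4, 13.6]
opening: 0.713
gripper_force: 30.0
```

Emit:
servo_tool:
  steps:
    - [0, 0, 0.0004, 0, 0]
    - [0, 0, 0.0007, 0, 0]
    - [0, 0, 0.0007, 0, 0]
    - [0, 0, 0.0007, 0, 0]

```text
t: 15.98
eef_pos: [515.3, 288.8, 120.0]
ee_rot: [[0.978, 0.208, 0.001], [0.208, -0.978, 0.003], [0.001, -0.002, -1.0]]
contact_force: [-4.5, 0.1, 17.1]
opening: 0.711
gripper_force: 30.0
```

Emit:
servo_tool:
  steps:
    - [0, 0, -0.0015, 0, 0]
    - [0, 0, -0.0027, 0, 0]
    - [0, 0, -0.0027, 0, 100]
    - [0, 0, -0.0027, 0, 100]
    - [0, 0, -0.0027, 0, 100]
    - [0, 0, -0.0027, 0, 100]
    - [0, 0, -0.0027, 0, 100]
    - [0, 0, -0.02, 0, 100]
    - [0, 0, -0.06, 0, 100]
    - [0, 0, -0.1, 0, 100]

```text
t: 16.82
eef_pos: [514.0, 286.9, 217.2]
ee_rot: [[0.978, 0.208, -0.004], [0.208, -0.978, -0.003], [-0.004, 0.002, -1.0]]
contact_force: [1.1, 0.6, 0.2]
opening: 0.993
gripper_force: 0.0
```

Emit:
servo_tool:
  steps:
    - [0, 0, -0.02, 0, 100]
    - [0, 0, -0.02, 0, 100]
    - [0, 0, -0.02, 0, 100]

```text
t: 17.07
eef_pos: [515.7, 288.0, 238.5]
ee_rot: [[0.978, 0.208, 0.002], [0.208, -0.978, 0.001], [0.002, -0.001, -1.0]]
contact_force: [-0.4, 0.6, -0.4]
opening: 1.0
gripper_force: 0.0
```

```bash
python3 - <<'E'
from h import *
go(516,288,200,12)
a=np.radians(12);u=np.array([np.cos(a),np.sin(a)]);v=np.array([-u[1],u[0]]);c=np.array([516,286.5])
p,d=bot.grab_frame("side");P=cloud("side",d).reshape(-1,3);s=(P[:,:2]-c)@u;t=(P[:,:2]-c)@v
m=(abs(s)<100)&(abs(t)<48)&(P[:,2]>127)&(P[:,2]<146);Q=np.c_[s,t,P[:,2]][m]
for nm,k in(("clip end",Q[:,0]<-70),("far end",Q[:,0]>70),("near t",Q[:,1]>25),("far t",Q[:,1]<-25)):print(nm,k.sum(),np.percentile(Q[k,2],[50,80,90,95,98]).round(1))
print(cv2.minAreaRect(Q[:,:2].astype(np.float32)))
for lo,hi in((100,116),(48,64)):
    k=(abs(s)<100)&(abs(t)<48)&(P[:,2]>lo)&(P[:,2]<hi);print(lo,np.percentile(s[k],[1,99]).round(1),np.percentile(t[k],[1,99]).round(1))
cv2.imwrite("pics/s5.png",cv2.resize(p[170:310,200:340],(600,600),interpolation=cv2.INTER_CUBIC)[:,:,::-1])
E
```

```text
t 17.07 p [515.7 288.  238.5] yaw 12.0 F [-0.4  0.6 -0.4] M [0.03 0.09 0.09] op 1.0 gf 0.0 q7 -1.72 | shift [0.0002 0.0001 0.0385] twist 0.0
clip end 134 [136.6 138.9 139.7 140.1 140.4]
far end 147 [136.5 138.9 139.4 140.  140.4]
near t 345 [135.8 138.5 138.9 139.3 139.9]
far t 374 [135.2 138.7 139.6 140.  140.5]
((0.6717758178710938, 1.1491165161132812), (72.5833969116211, 168.46566772460938), 89.7376480102539)
100 [-80.9  81.8] [-28.2  35.4]
48 [-81.6  82.7] [-0.6 35.1]
```

View pics/s5.png

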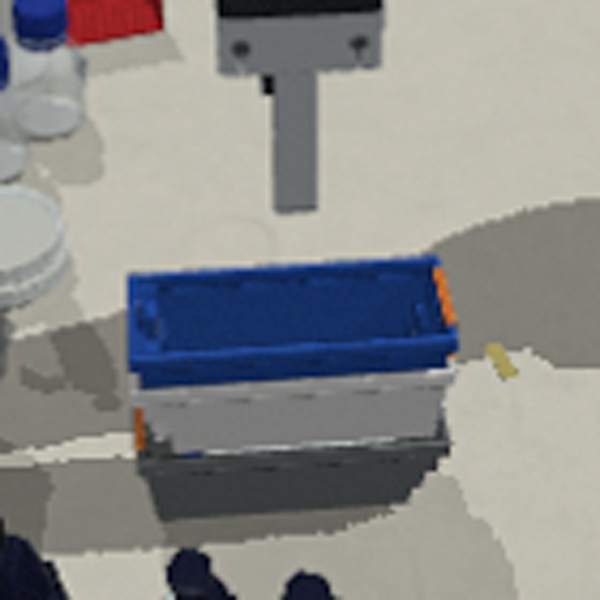

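The picture shows one column: blue nested in white with both clips on the right, and white stacked on grey, whose clip is on the left. The blue rim is level at about 138 mm at both ends, as it should be, and the gripper is clear.

```bash
python3 -c "
from plant import bot
print(bot.sign_off())"
```

```text
the job is handed in; nothing more can be done
None
```

The column is built and the job is handed in: white stacked on grey (pressed to about 17.5 N), blue nested in white (about 17 N), both rims level at the expected heights, and about 17 s used; no verdict came back.

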